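# Change over the clamps on a relay test board

### The arm

A 6-joint arm with a two-finger parallel gripper is mounted at the origin on a cart in front of the work surface, level with it; the furniture and walls round the work are solid. World frame = base frame: x ahead of the robot, y to its left, z up, the work surface at z = 0. Lengths are in mm, angles in rad, forces in N, time in s.
With the tool pointing down it reaches from about 350 to 775 mm from the base axis. Payload 7.3 kg.
Tool frame: the origin (TCP) lies at the very end of the fingers, on their centre line; the grasp point (between the pads) lies tcp_to_grasp behind it (tcp_to_grasp is the distance from the TCP to the grasp point, in mm); z points along the fingers, y is the line along which they close (so a half turn about z gives the same grasp; the last joint's range is limited). The gripper opens to 92 mm and grips with 3 to 60 N. Pads are 19 mm wide; open, the fingers measure 130 mm over their backs; the gripper's body (75 mm by 190 mm) begins 47 mm behind the grasp point.
Start: joints at [-1.379, 0.342, 1.524, -0, 1.275, -0.146], TCP at [174.014, -495.342, 226.741] pointing down, gripper open.
Joint ranges: [-2.53, 2.53], [-0.77, 2.02], [0.04, 2.7], [-1, 4.14], [0.28, 2.66], [-3.11, 3.11]. Speed limits (rad/s): [2.57, 2.57, 3.14, 3.14, 3.14, 3.14].

### API

Orientations are given as a unit quaternion [w, x, y, z].
In Python, from bench import * gives the robot as it stands.
- The arm moves only by the tool arm_command, never from a script. Its argument "commands" is a list of rows, each a list of 5 numbers: the shift along the tool's x, y, z in m, then the turn about the tool's z in degrees, then the opening, from -1 (shut) to 1 (fully open), so that 0 is half open. A call has 1 to 12 rows; each row is the pose to reach, as a shift and turn from the pose commanded when the call began, along the tool's axes at that moment; what a row does not reach only later rows make up. A row lasts 1/12 s, in which the tool goes at most 41.7 mm and 7.16 degrees, less where a joint would pass 70% of its speed; a pose out of reach is approached as far as the arm can. A call with a gripper value outside its range is refused whole. The fingers move at their own pace and stop on an object; "newtons" is the grip in N (left out, the last holds). Time passes only in rows, so rows that repeat a pose let the fingers close. It gives the time, the measured TCP pose, the force, the opening and the grip force at its end, in the units of the state.
- read_state(): the state, without advancing time (a new reading comes with each control period).
- capture(name): name is "scene" or "top" or "wrist"; returns a dict with "pixels" (400x640x3 uint8, blue, green, red), "fov_y" (degrees; the focal length in pixels is half the picture's height over the tangent of half this angle, whatever the lens; pixels are square), "cx", "cy" (the principal point, pixels), "T" (4x4, takes a point from camera to world coordinates). Camera axes: x right, y down, z forward; pixel columns grow to the right and rows downward; lengths in mm; the calibration is good to about 2 mm. The wrist camera is an equidistant fisheye: a pixel r from the principal point sees the ray r / f radians off the axis. A picture is of the moment at which its call begins. There is no depth.
- close_job(): hands the job in; it is judged then, once.
The state is a dict: "time_s": time; "joint_pos": joint angles; "joint_vel": joint speeds; "joint_efforts": joint torques, N m; "position": TCP position; "tcp_rot": TCP orientation; "contact_force": force on the tool from outside, world axes, zero at the start; "ft_torque": the same for the moment, N m; "width": finger opening in mm; "finger_force": force on a finger pad.
Only numpy, scipy, OpenCV 4.12 (cv2) and the standard library are available. Lean on these libraries where they do the work, as an engineer would, in place of code of your own. Each camera call takes 0.05 s, during which the arm holds its last target. There are 200 camera calls.

### The job

The relay under the red lever has been tested and the one under the blue lever is next: swing the red lever fully up until it stands upright, and swing the blue lever fully down so that it lies shut over its relay. Leave the green lever shut and all three relays standing in their sockets, and do not disturb the carton, tape and marker beside the board.

Things in the scene. Friction and masses are not known exactly. Their poses are not given: they have to be found in the camera images.
- board: aluminium mounting plate, 90 x 270 x 8 mm, screwed to the table; three clamp sockets stand on it in a row along its long side (its y axis), 85 mm apart, in any colour order. Origin: centre of its underside, on the table; its -x long edge is the front, where the shut levers stick out; z up. It and the sockets do not move.
- lever_red (a joint): angle (rad) of the clamp lever with the red grip: 0 = fully shut (lever level, lying over its relay, grip sticking out at the front), grows as the grip rises, 1.57 = upright, stop at 1.65. The hinge is stiff (about 0.1 N m, 1 N at the grip): the lever stays where it is left; no spring, no detent.
- grip_red (a point): centre of the red grip: cylinder, 15 mm diameter, 22 mm long, across the lever's end (along the board's y), 95 mm from the hinge; the bar is 10 mm wide, 6 thick. Shut, it is 58 mm over the table, 32 mm ahead of its block, nothing under it. Its flat ends can be pinched from above (22 mm) through the whole swing, the cylinder turning between the fingers.
- hinge_red (a point): middle of the hinge pin of the red lever, 58 mm over the table; the pin runs along the point's y axis (parallel to the board's y). From the hinge the grip lies 95 mm toward the point's -x when shut and 95 mm straight up when upright; in the point's frame it is at (-0.095 cos q, 0, 0.095 sin q).
- relay_red: grey cube relay, 28 x 28 x 28 mm, 30 g, standing loose in the pocket of the red lever's socket (pocket 32 mm wide, 12 mm deep). Origin: centre of its underside, 22 mm over the table; its top at 50 mm is 5 mm under the shut lever's bar.
- pocket_red (a point): centre of the pocket floor of the red lever's socket (block 72 x 46 mm, 14 mm high, with pocket walls to 26 mm and hinge cheeks to 59 mm over its foot), 22 mm over the table, 35 mm ahead (-x) of the hinge pin.
- lever_blue (a joint): angle (rad) of the clamp lever with the blue grip: 0 = fully shut (lever level, lying over its relay, grip sticking out at the front), grows as the grip rises, 1.57 = upright, stop at 1.65. The hinge is stiff (about 0.1 N m, 1 N at the grip): the lever stays where it is left; no spring, no detent.
- grip_blue (a point): centre of the blue grip: cylinder, 15 mm diameter, 22 mm long, across the lever's end (along the board's y), 95 mm from the hinge; the bar is 10 mm wide, 6 thick. Shut, it is 58 mm over the table, 32 mm ahead of its block, nothing under it. Its flat ends can be pinched from above (22 mm) through the whole swing, the cylinder turning between the fingers.
- hinge_blue (a point): middle of the hinge pin of the blue lever, 58 mm over the table; the pin runs along the point's y axis (parallel to the board's y). From the hinge the grip lies 95 mm toward the point's -x when shut and 95 mm straight up when upright; in the point's frame it is at (-0.095 cos q, 0, 0.095 sin q).
- relay_blue: grey cube relay, 28 x 28 x 28 mm, 30 g, standing loose in the pocket of the blue lever's socket (pocket 32 mm wide, 12 mm deep). Origin: centre of its underside, 22 mm over the table; its top at 50 mm is 5 mm under the shut lever's bar.
- pocket_blue (a point): centre of the pocket floor of the blue lever's socket (block 72 x 46 mm, 14 mm high, with pocket walls to 26 mm and hinge cheeks to 59 mm over its foot), 22 mm over the table, 35 mm ahead (-x) of the hinge pin.
- lever_green (a joint): angle (rad) of the clamp lever with the green grip: 0 = fully shut (lever level, lying over its relay, grip sticking out at the front), grows as the grip rises, 1.57 = upright, stop at 1.65. The hinge is stiff (about 0.1 N m, 1 N at the grip): the lever stays where it is left; no spring, no detent.
- grip_green (a point): centre of the green grip: cylinder, 15 mm diameter, 22 mm long, across the lever's end (along the board's y), 95 mm from the hinge; the bar is 10 mm wide, 6 thick. Shut, it is 58 mm over the table, 32 mm ahead of its block, nothing under it. Its flat ends can be pinched from above (22 mm) through the whole swing, the cylinder turning between the fingers.
- hinge_green (a point): middle of the hinge pin of the green lever, 58 mm over the table; the pin runs along the point's y axis (parallel to the board's y). From the hinge the grip lies 95 mm toward the point's -x when shut and 95 mm straight up when upright; in the point's frame it is at (-0.095 cos q, 0, 0.095 sin q).
- relay_green: grey cube relay, 28 x 28 x 28 mm, 30 g, standing loose in the pocket of the green lever's socket (pocket 32 mm wide, 12 mm deep). Origin: centre of its underside, 22 mm over the table; its top at 50 mm is 5 mm under the shut lever's bar.
- pocket_green (a point): centre of the pocket floor of the green lever's socket (block 72 x 46 mm, 14 mm high, with pocket walls to 26 mm and hinge cheeks to 59 mm over its foot), 22 mm over the table, 35 mm ahead (-x) of the hinge pin.
- carton: small yellow card box, 36 x 62 x 19 mm, lying loose on the table to the left of the board; origin under its centre; leave it alone
- tape: roll of black tape, 56 mm across, 19 mm high, lying loose on the table behind the board; origin under its centre; leave it alone
- felt_pen: felt marker, 131 mm long, 17 mm thick, lying loose on the table to the right of the board; origin under its centre; leave it alone
Mind the look-alikes: they are no part of the job. What is shaped like the relay_green but yellow is not meant.

How it is judged (in metres and radians):
At the end, for the whole second after the job is handed in: Red lever up past 1.35 rad (77 degrees), blue lever below 0.12 rad (7 degrees), green lever still below 0.15 rad, levers at rest; each relay within 8 mm of its pocket's floor centre, upright within 0.15 rad and at rest (value of joint lever_red above 1.35 rad and value of joint lever_blue below 0.12 rad and value of joint lever_green below 0.15 rad and distance between relay_red and pocket_red below 0.008 m and angle between each of relay_red, relay_blue, relay_green's own z axis and vertical below 0.15 rad and linear speed of each of relay_red, relay_blue, relay_green below 0.02 m/s and distance between relay_blue and pocket_blue below 0.008 m and distance between relay_green and pocket_green below 0.008 m and velocity of joint lever_red between -0.05 and 0.05 rad/s and velocity of joint lever_blue between -0.05 and 0.05 rad/s and velocity of joint lever_green between -0.05 and 0.05 rad/s); the robot touches nothing.
It fails at once if the green lever is lifted more than 0.3 rad (value of joint lever_green above 0.3 rad).
It fails at once if the carton is pushed more than 30 mm (distance of carton from where it was at the start of the episode above 0.03 m).
It fails at once if the tape is pushed more than 30 mm (distance of tape from where it was at the start of the episode above 0.03 m).
It fails at once if the marker is pushed more than 30 mm (distance of felt_pen from where it was at the start of the episode above 0.03 m).
It also fails if it takes over 50 s, if anything falls off the work surface, if the arm or the gripper's body presses on something with over 40 N, if the wrist force passes 120 N, or if a joint passes its speed limit or range.

## Working session

There is one attempt and no reset: what is moved stays moved. The work goes in short steps, Python scripts to look and compute and a tool call to move; the robot and the scene stay as the last step left them, time stands still between calls to the robot, and variables do not carry over. Pictures are saved under pics/ and viewed, at most 10 in all, crops included, and the job is handed in when it is done.

Besides the shell and the picture viewer there is one more tool, called after "Request:" by a JSON object that holds its "fn" and its "kwargs", one argument or row to a line. arm_command: Moves the arm, as the interface text tells. Its arguments: {"type":"object","properties":{"commands":{"type":"array","items":{"type":"array","items":{"type":"number"}}},"newtons":{"type":"number"}},"required":["commands"]}

```bash
mkdir -p pics; ls; cat > h.py <<'E'
from bench import *
import numpy as np, cv2
def ray(c,u,v,fish=False):
    f=200/np.tan(np.radians(c["fov_y"])/2); T=np.array(c["T"])
    d=np.array([u-c["cx"],v-c["cy"]],float)
    if fish:
        r=np.hypot(*d); t=r/f; k=np.array([*(d/max(r,1e-9)*np.sin(t)),np.cos(t)])
    else: k=np.array([d[0]/f,d[1]/f,1])
    k=T[:3,:3]@k; return T[:3,3],k/np.linalg.norm(k)
def onz(c,u,v,z,fish=False):
    o,k=ray(c,u,v,fish); return o+k*(z-o[2])/k[2]
def blobs(c,name,amin=25):
    h=cv2.cvtColor(np.ascontiguousarray(c["pixels"]),cv2.COLOR_BGR2HSV); H,S,V=[h[...,i].astype(int) for i in range(3)]
    m={"red":((H<8)|(H>172)),"blue":(H>100)&(H<130),"green":(H>45)&(H<85),"yellow":(H>20)&(H<35)}[name]&(S>110)&(V>50)
    n,l,s,ce=cv2.connectedComponentsWithStats(m.astype(np.uint8))
    return [(ce[i].round(1).tolist(),s[i].tolist()) for i in range(1,n) if s[i,4]>=amin]
E
python3 - <<'E'
from h import *
for n in("top","scene"):
    c=capture(n); cv2.imwrite(f"pics/{n}1.png",c["pixels"]); print(n,c["fov_y"],np.array(c["T"])[:3,3].round())
    for k in("red","blue","green"):
        for b in blobs(c,k): print(k,b,onz(c,*b[0],58).round())
s=read_state();print(s)
E
```

```text
pics
top 54.39735874709953 [416. -66. 909.]
red ([128.0, 100.3], [120, 93, 17, 16, 64]) [791. 444.  58.]
red ([282.2, 239.4], [276, 234, 12, 10, 66]) [501.  40.  58.]
blue ([148.6, 245.4], [145, 240, 9, 10, 39]) [459. 327.  58.]
blue ([163.5, 244.5], [159, 240, 11, 12, 61]) [464. 296.  58.]
scene 53.07052798617052 [ 43. 333. 580.]
red ([620.3, 97.5], [595, 77, 45, 45, 1275]) [  442. -1129.    58.]
red ([606.5, 248.1], [551, 168, 89, 141, 7200]) [ 149. -407.   58.]
red ([571.6, 217.6], [568, 214, 8, 8, 31]) [ 230. -437.   58.]
red ([550.7, 241.2], [530, 223, 40, 38, 722]) [ 218. -338.   58.]
red ([293.5, 231.1], [286, 225, 17, 13, 119]) [510.  41.  58.]
red ([22.8, 240.4], [9, 237, 31, 7, 138]) [765. 458.  58.]
red ([26.0, 247.2], [9, 244, 44, 7, 128]) [743. 456.  58.]
red ([23.8, 252.3], [9, 250, 30, 5, 70]) [731. 460.  58.]
red ([534.2, 259.6], [520, 250, 29, 22, 232]) [ 209. -270.   58.]
red ([401.1, 374.9], [314, 332, 159, 68, 5815]) [193.  74.  58.]
blue ([618.1, 122.4], [591, 109, 49, 27, 431]) [ 368. -947.   58.]
blue ([301.8, 156.8], [296, 150, 13, 18, 133]) [ 714. -114.   58.
[... 535 characters left out ...]
.37899814e+00,  3.42651818e-01,  1.52489785e+00,  2.34149775e-06,
        1.27538159e+00, -1.45999391e-01]), 'joint_vel': array([ 1.72320643e-05, -1.60286539e-03, -2.69589720e-03, -7.03967839e-05,
        1.03751840e-04,  5.72225477e-04]), 'joint_efforts': array([ 1.17276752e-03, -4.32005560e+01, -2.44693726e+01,  7.18858279e-02,
        5.26564009e-02, -5.08525966e-05]), 'position': array([ 173.94544349, -494.9790921 ,  226.12334044]), 'tcp_rot': array([-6.69151619e-04,  9.85770311e-01,  1.68096536e-01, -1.42057497e-05]), 'contact_force': array([ 0.12241665,  0.54773138, -1.03570162]), 'ft_torque': array([0.01898296, 0.01295997, 0.0598734 ]), 'finger_force': 0.0, 'width': 91.56121105531331}
```

```bash
python3 - <<'E'
import cv2
a=cv2.imread("pics/top1.png");b=cv2.imread("pics/scene1.png")
cv2.imwrite("pics/topc.png",cv2.resize(a[140:340,220:460],(720,600),interpolation=cv2.INTER_CUBIC))
cv2.imwrite("pics/scenec.png",cv2.resize(b[110:300,200:450],(789,600),interpolation=cv2.INTER_CUBIC))
E
```

```text
(no output)
```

View pics/topc.png

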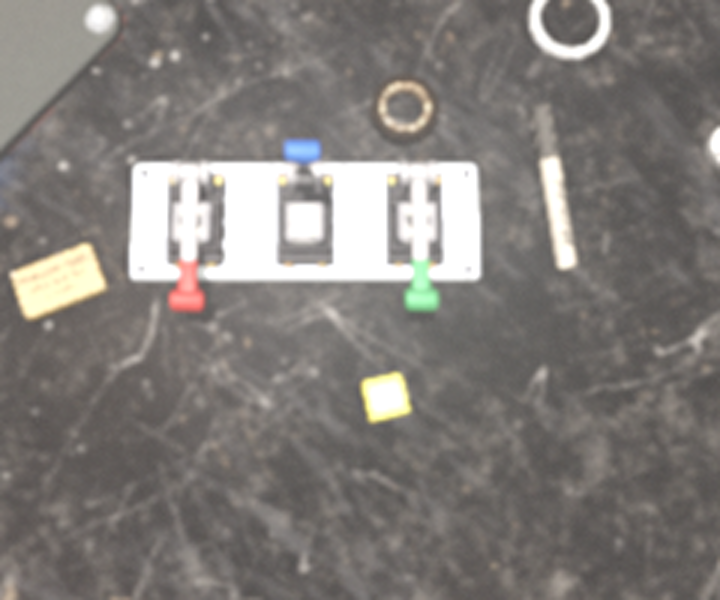

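View pics/scenec.png

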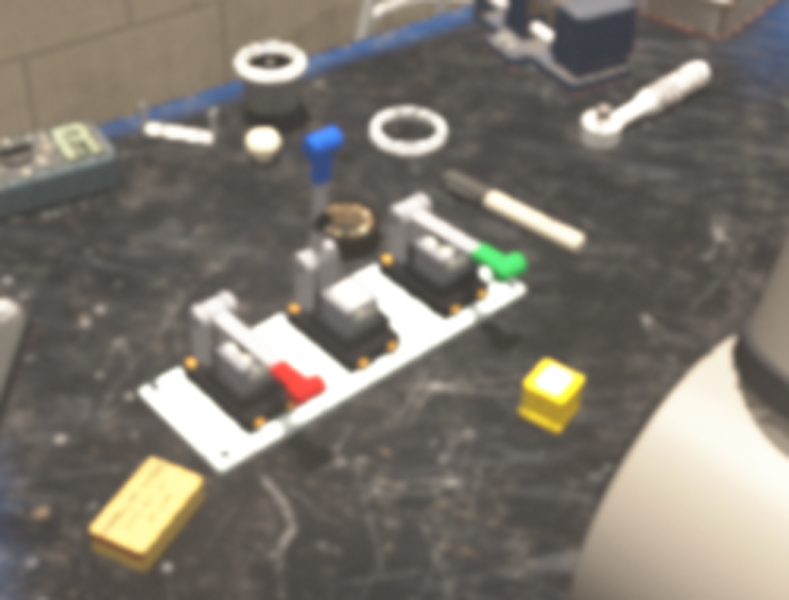

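Blue stands upright in the middle (crop 301,150). Red (187,298) and green (421,298) are shut. The yellow cube in front (385,397) is the look-alike and isn't part of the job. The carton, tape and marker are clear of the levers.

```bash
python3 - <<'E'
from h import *
import bench
print({k:v for k,v in vars(bench).items() if 'grasp' in k.lower()})
c=capture("top"); s=capture("scene")
tp=lambda u,v:(220+u/3,140+v/3); sp=lambda u,v:(200+u*250/789,110+v*190/600)
for u,v in((133,163),(480,163),(482,280),(130,280)): print("corner",onz(c,*tp(u,v),8).round(1))
def tri(a,b):
    o1,k1=ray(c,*a);o2,k2=ray(s,*b)
    t=np.linalg.lstsq(np.c_[k1,-k2],o2-o1,rcond=None)[0];p,q=o1+t[0]*k1,o2+t[1]*k2
    return ((p+q)/2).round(1),np.linalg.norm(p-q).round(1)
print("blue",tri(tp(301,150),sp(325,139)))
print("red",tri(tp(187,300),sp(308,386)),onz(c,*tp(187,300),58).round(1))
print("green",tri(tp(421,300),sp(510,264)),onz(c,*tp(421,300),58).round(1))
E
```

```text
{'tcp_to_grasp': 18.8}
corner [607.9 101.5   8. ]
corner [ 635.6 -171.8    8. ]
corner [ 542.9 -180.     8. ]
corner [515.5  91.3   8. ]
blue (array([595.4, -36.6, 156.6]), np.float64(2.3))
red (array([499.4,  38.9,  62. ]), np.float64(0.4)) [499.6  39.3  58. ]
green (array([ 515.3, -129.8,   69. ]), np.float64(0.5)) [ 516.8 -130.5   58. ]
```

Request:
{"fn": "arm_command", "kwargs": {
  "commands": [
    [0.03,-0.016,-0.002,2,0],
    [0.06,-0.032,-0.004,4,0],
    [0.09,-0.048,-0.006,6,0],
    [0.12,-0.064,-0.008,8,0],
    [0.15,-0.08,-0.01,10,0],
    [0.185,-0.1,-0.012,12,0],
    [0.22,-0.118,-0.014,13.6,0],
    [0.255,-0.136,-0.014,13.6,0],
    [0.29,-0.155,-0.014,13.6,0],
    [0.325,-0.173,-0.014,13.6,0],
    [0.36,-0.192,-0.014,13.6,0],
    [0.36,-0.192,-0.014,13.6,0]
  ],
  "newtons": 15
}}

```text
time_s: 1.2
position: [453.4, -189.9, 240.6]
tcp_rot: [-0.001, 0.999, 0.053, 0.001]
contact_force: [-1.1, 1.1, -1.1]
width: 46.1
finger_force: 0.0
```

Request:
{"fn": "arm_command", "kwargs": {
  "commands": [
    [0.026,-0.023,0,0,0],
    [0.052,-0.046,0,0,0],
    [0.078,-0.069,0,0,0],
    [0.104,-0.092,0,0,0],
    [0.13,-0.115,0,0,0],
    [0.157,-0.138,0,0,0],
    [0.157,-0.138,0,0,0]
  ]
}}

```text
time_s: 1.78
position: [595.2, -37.7, 239.8]
tcp_rot: [-0.001, 0.999, 0.052, 0.001]
contact_force: [-1.0, 1.2, 0.1]
width: 46.0
finger_force: 0.0
```

```bash
python3 - <<'E'
from h import *
s=read_state();print(s["position"],s["tcp_rot"])
c=capture("wrist"); cv2.imwrite("pics/w1.png",c["pixels"]); print(c["fov_y"],np.array(c["T"]).round(2))
for k,z in(("blue",153),("red",58),("green",58)):
    for b in blobs(c,k,80): print(k,b,onz(c,*b[0],z,True).round(1))
E
```

```text
[595.17315205 -37.74996365 239.7961176 ] [-9.08062966e-04  9.98634090e-01  5.22385557e-02  5.12319950e-04]
65.70646984690485 [[ 1.0000e-01 -9.6000e-01 -2.5000e-01  6.6381e+02]
 [-9.9000e-01 -1.0000e-01 -2.0000e-02 -3.1380e+01]
 [-0.0000e+00  2.6000e-01 -9.7000e-01  3.9686e+02]
 [ 0.0000e+00  0.0000e+00  0.0000e+00  1.0000e+00]]
blue ([39.4, 17.7], [18, 0, 50, 56, 928]) [777.5 303.1 153. ]
blue ([553.6, 8.7], [533, 0, 37, 22, 251]) [ 815.5 -241.4  153. ]
blue ([71.7, 23.1], [65, 12, 15, 24, 116]) [758.8 238.  153. ]
blue ([64.5, 36.2], [58, 27, 14, 23, 131]) [745.7 246.8 153. ]
blue ([626.5, 49.1], [612, 34, 28, 29, 205]) [ 817.8 -370.8  153. ]
blue ([101.4, 191.3], [72, 137, 68, 107, 3075]) [585.5 180.6 153. ]
blue ([321.0, 200.9], [308, 189, 27, 23, 516]) [598.6 -35.6 153. ]
red ([577.4, 5.0], [556, 0, 38, 17, 252]) [ 902.4 -374.4   58. ]
red ([620.9, 13.1], [601, 0, 39, 39, 644]) [ 940.2 -491.6   58. ]
red ([40.0, 31.8], [34, 23, 13, 18, 89]) [796.2 423.8  58. ]
red ([634.8, 35.5], [624, 22, 16, 25, 147]) [ 915.4 -533.6   58. ]
red ([616.4, 371.4], [576, 330, 64, 70, 1889]) [ 180.8 -876.4   58. ]
red ([494.6, 390.3], [484, 382, 22, 18, 169]) [ 238.8 -399.6   58. ]
red ([474.5, 392.8], [466, 387, 20, 13, 129]) [ 240.4 -352.7   58. ]
```

View pics/w1.png

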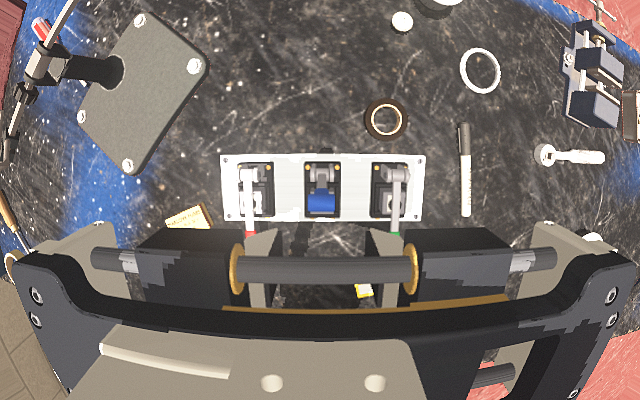

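Wrist view: the blue grip is at (321,201), between the fingers' approach, with the hinges at about (249,167) and (396,170). I'll cross-check the hinge line from these.

```bash
python3 - <<'E'
from h import *
c=capture("wrist")
cv2.imwrite("pics/w1c.png",cv2.resize(c["pixels"][140:250,210:435],(800,391),interpolation=cv2.INTER_CUBIC))
for p in((222,155),(418,155),(423,220),(221,221)): print(onz(c,*p,8,True).round(1))
for p in((249,167),(396,170)): print("h",onz(c,*p,60,True).round(1))
E
```

```text
[606.   94.4   8. ]
[ 632.1 -159.4    8. ]
[ 545.2 -182.3    8. ]
[514.9  93.6   8. ]
h [602.5  44.7  60. ]
h [ 616.1 -119.4   60. ]
```

View pics/w1c.png

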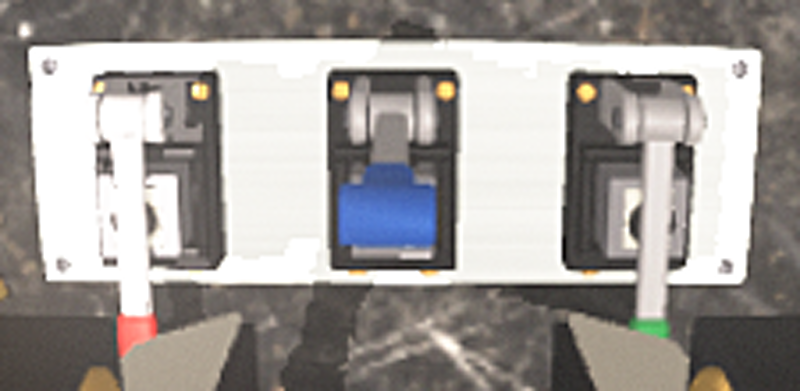

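Request:
{"fn": "arm_command", "kwargs": {
  "commands": [
    [0.003,-0.002,0.03,0,0],
    [0.003,-0.002,0.06,0,0],
    [0.003,-0.002,0.085,0,0],
    [0.003,-0.002,0.106,0,0],
    [0.003,-0.002,0.106,0,0],
    [0.003,-0.002,0.106,0,-1],
    [0.003,-0.002,0.106,0,-1],
    [0.003,-0.002,0.106,0,-1],
    [0.003,-0.002,0.106,0,-1],
    [0.003,-0.002,0.106,0,-1],
    [0.003,-0.002,0.106,0,-1]
  ],
  "newtons": 12
}}

```text
time_s: 2.8
position: [595.6, -35.9, 136.7]
tcp_rot: [-0.003, 0.999, 0.05, 0.001]
contact_force: [-0.7, 14.3, 3.9]
width: 22.0
finger_force: 12.0
```

Request:
{"fn": "arm_command", "kwargs": {
  "commands": [
    [-0.014,-0.001,0.002,0,-1],
    [-0.028,-0.001,0.006,0,-1],
    [-0.041,-0.001,0.012,0,-1],
    [-0.052,-0.001,0.02,0,-1],
    [-0.063,-0.001,0.03,0,-1],
    [-0.072,-0.001,0.041,0,-1],
    [-0.072,-0.001,0.041,0,-1]
  ]
}}

```text
time_s: 3.38
position: [521.3, -43.3, 93.2]
tcp_rot: [-0.002, 0.999, 0.05, -0.001]
contact_force: [-2.1, 11.9, -0.9]
width: 21.4
finger_force: 12.0
```

Request:
{"fn": "arm_command", "kwargs": {
  "commands": [
    [-0.007,-0.001,0.012,0,-1],
    [-0.012,-0.001,0.026,0,-1],
    [-0.0155,-0.001,0.04,0,-1],
    [-0.0165,-0.001,0.052,0,-1],
    [-0.0165,-0.001,0.056,0,-1],
    [-0.0165,-0.001,0.056,0,-1]
  ]
}}

```text
time_s: 3.88
position: [505.9, -44.8, 37.8]
tcp_rot: [-0.001, 0.999, 0.05, -0.001]
contact_force: [-1.7, 8.4, -0.3]
width: 21.6
finger_force: 12.0
```

Request:
{"fn": "arm_command", "kwargs": {
  "commands": [
    [0,0,0.003,0,-1],
    [0,0,0.005,0,-1],
    [0,0,0.005,0,-1]
  ]
}}

```text
time_s: 4.13
position: [506.5, -44.8, 34.4]
tcp_rot: [-0.001, 0.999, 0.05, -0.0]
contact_force: [-4.3, 10.2, 9.7]
width: 21.9
finger_force: 12.0
```

Request:
{"fn": "arm_command", "kwargs": {
  "commands": [
    [0,0,0,0,0],
    [0,0,0,0,0],
    [0,0,0,0,0],
    [0,0,-0.03,0,0],
    [0,0,-0.06,0,0],
    [0,0,-0.1,0,0],
    [0,-0.03,-0.13,0,0],
    [0,-0.06,-0.13,0,0],
    [0,-0.085,-0.13,0,0],
    [0,-0.085,-0.13,0,0]
  ]
}}

```text
time_s: 4.97
position: [498.3, 41.3, 164.0]
tcp_rot: [-0.0, 0.999, 0.052, 0.001]
contact_force: [-0.5, -0.0, -0.7]
width: 46.0
finger_force: 0.0
```

```bash
python3 - <<'E'
from h import *
c=capture("wrist"); cv2.imwrite("pics/w2.png",c["pixels"])
t=capture("top"); 
for k in("red","blue","green"):
    for b in blobs(t,k,20):
        p=onz(t,*b[0],58)
        if 450<p[0]<650 and -170<p[1]<80: print("top",k,b,p.round(1))
    for b in blobs(c,k,60):
        p=onz(c,*b[0],58,True)
        if 450<p[0]<650 and -170<p[1]<80: print("wr",k,b,p.round(1))
a=cv2.resize(c["pixels"],(500,312)); b=cv2.resize(t["pixels"][170:260,250:400],(500,300),interpolation=cv2.INTER_CUBIC)
cv2.imwrite("pics/m2.png",a[:0] if 0 else np.vstack([a[:290],b]))
E
```

```text
wr red ([324.8, 187.6], [312, 164, 26, 42, 796]) [509.   40.8  58. ]
wr blue ([419.2, 187.9], [406, 166, 26, 39, 703]) [517.8 -43.5  58. ]
wr green ([501.0, 190.7], [488, 169, 25, 38, 614]) [ 525.  -131.3   58. ]
```

View pics/m2.png

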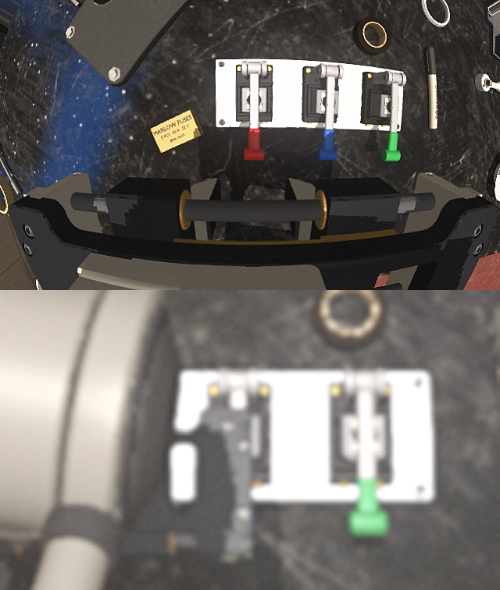

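Request:
{"fn": "arm_command", "kwargs": {
  "commands": [
    [0,0,0.035,0,0],
    [0,0,0.07,0,0],
    [0,0,0.1,0,0],
    [0,0,0.125,0,0],
    [0,0,0.125,0,0],
    [0,0,0.125,0,-1],
    [0,0,0.125,0,-1],
    [0,0,0.125,0,-1],
    [0,0,0.125,0,-1],
    [0,0,0.125,0,-1]
  ]
}}

```text
time_s: 5.9
position: [499.4, 39.9, 39.2]
tcp_rot: [-0.001, 0.999, 0.049, 0.002]
contact_force: [1.9, 10.2, 1.5]
width: 22.0
finger_force: 12.0
```

Request:
{"fn": "arm_command", "kwargs": {
  "commands": [
    [0.001,-0.001,-0.014,0,-1],
    [0.004,-0.001,-0.028,0,-1],
    [0.0095,-0.001,-0.041,0,-1],
    [0.0165,-0.001,-0.054,0,-1],
    [0.0255,-0.001,-0.065,0,-1],
    [0.036,-0.001,-0.074,0,-1],
    [0.036,-0.001,-0.074,0,-1]
  ]
}}

```text
time_s: 6.48
position: [535.6, 43.8, 115.0]
tcp_rot: [-0.001, 0.999, 0.05, 0.002]
contact_force: [-6.4, 3.5, 7.0]
width: 21.8
finger_force: 12.0
```

Request:
{"fn": "arm_command", "kwargs": {
  "commands": [
    [0.0115,0,-0.008,0,-1],
    [0.0245,0,-0.014,0,-1],
    [0.038,0,-0.018,0,-1],
    [0.052,0,-0.02,0,-1],
    [0.061,0,-0.02,0,-1],
    [0.061,0,-0.02,0,-1]
  ]
}}

```text
time_s: 6.98
position: [597.2, 50.0, 134.3]
tcp_rot: [-0.001, 0.999, 0.05, 0.003]
contact_force: [-0.6, 3.8, 7.7]
width: 21.5
finger_force: 12.0
```

Request:
{"fn": "arm_command", "kwargs": {
  "commands": [
    [0,0,0,0,0],
    [0,0,0,0,0],
    [0,0,0,0,0],
    [0,0,-0.03,0,0],
    [0,0,-0.06,0,0],
    [0,0,-0.1,0,0],
    [-0.04,0.03,-0.12,0,0],
    [-0.075,0.055,-0.12,0,0],
    [-0.11,0.08,-0.12,0,0],
    [-0.14,0.11,-0.12,0,0],
    [-0.16,0.14,-0.12,0,0],
    [-0.16,0.14,-0.12,0,0]
  ]
}}

```text
time_s: 7.98
position: [446.4, -110.0, 252.2]
tcp_rot: [0.001, 0.999, 0.049, -0.0]
contact_force: [0.9, -0.9, -0.3]
width: 45.8
finger_force: 0.0
```

```bash
python3 - <<'E'
from h import *
c=capture("wrist"); t=capture("scene"); print(read_state()["position"])
a=cv2.resize(c["pixels"],(480,300)); b=cv2.resize(t["pixels"][130:270,220:420],(428,300),interpolation=cv2.INTER_CUBIC)
b=cv2.copyMakeBorder(b,0,0,0,52,cv2.BORDER_CONSTANT)
cv2.imwrite("pics/m3.png",np.vstack([a,b]))
E
```

```text
[ 448.63098669 -108.11376214  252.1957075 ]
```

View pics/m3.png

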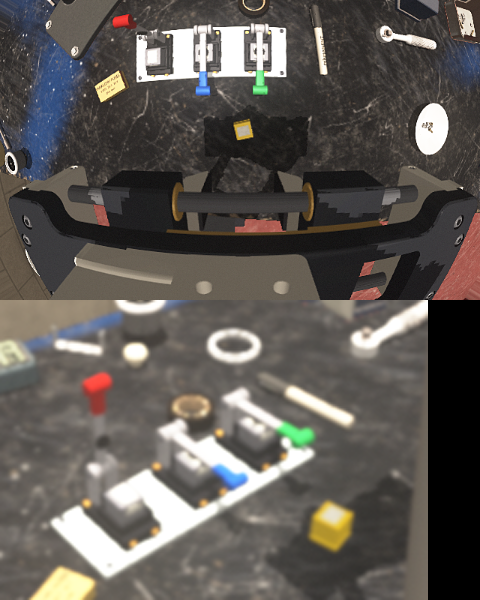

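Red is upright (95,390), blue (230,478) and green (297,437) lie shut, and the relays are still in their sockets. The arm is clear of everything, so I'm handing in.

```bash
python3 -c "
from bench import *
print(close_job())"
```

```text
the job is handed in; nothing more can be done
None
```

The job is handed in, though the hand-in gave no verdict: the last pictures show the red lever upright, the blue and green levers shut, all three relays in their sockets, and the carton, tape and marker undisturbed.

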